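# Scoop a bead kit and show it to the scanner

### The arm

A 6-joint arm with a two-finger parallel gripper is mounted at the origin on the work surface. World frame = base frame: x ahead of the robot, y to its left, z up, the work surface at z = 0. Lengths are in m, angles in rad, forces in N, time in s.
With the tool pointing down it reaches from about 0.35 to 0.95 m from the base axis. Payload 17.4 kg.
Tool frame: the origin (TCP) lies at the very end of the fingers, on their centre line; the grasp point (between the pads) lies 19 mm behind it; y points along the fingers, x is the direction in which the jaws open and shut, and the axes are right-handed (so a half turn about y gives the same grasp; the last joint's range is limited). The gripper opens to 93 mm and grips with 3 to 60 N. Pads are 15 mm wide; open, the fingers measure 128 mm over their backs; the gripper's body (75 mm by 188 mm) begins 65 mm behind the grasp point.
Start: joints at [-1.174, 0.116, 1.442, -0, 1.584, -0.038], TCP at [0.284, -0.612, 0.219] pointing down, gripper open.
Joint ranges: [-2.83, 2.83], [-0.83, 2.19], [0.07, 2.5], [-1.14, 4.28], [0.01, 3], [-2.97, 2.97]. Speed limits (rad/s): [1.89, 1.89, 2.22, 3.14, 3.14, 3.14].

### API

Orientations are given as a unit quaternion [x, y, z, w].
In Python, from rig import * gives the robot as it stands.
- The arm moves only by the tool carry_out, never from a script. Its arguments are lists of equal length, an entry for each row: "linear": the shift along the world's x, y, z scaled (see below), a list of three; "rotation": the turn, a rotation vector about the world's x, y, z scaled (see below), a list of three. In form: {"linear": [[tx, ty, tz], ...], "rotation": [[wx, wy, wz], ...]}. A call has 1 to 8 rows; each row shifts and turns the pose as measured when the row begins; what a row does not reach is not made up. The controller multiplies each number of a shift by 50 mm and each number of a turn by 0.1 rad. A row lasts 1/8 s, in which the tool goes at most 62.5 mm and 10.7 degrees, less where a joint would pass 70% of its speed; a pose out of reach is approached as far as the arm can. A call with a number of a shift or a turn outside -1 to 1 is refused whole. A call with a gripper value outside its range is refused whole. "fingers" is the closure, from -1 (fully open) to 1 (shut), set as the call begins (left out, the last holds). The fingers move at their own pace and stop on an object; the grip force is fixed at half the most. Time passes only in rows, so rows that do not move let the fingers close. It gives the time, the measured TCP pose, the force and the opening at its end, in the units of the state.
- get_state(): the state, without advancing time (a new reading comes with each control period).
- get_image(name): name is "scene" or "side" or "wrist"; returns (picture, depth): 420x560x3 uint8, blue, green, red; 420x560 float32, m along the optical axis (not along the pixel's ray), 0 where there is no reading.
- calibration(name): a dict with "intrinsics" (3x3 intrinsics, pixels), "R" (3x3) and "t" (3): a world point X has camera coordinates R X + t. Camera axes: x right, y down, z forward; pixel columns grow to the right and rows downward; lengths in m; the calibration is good to about 2 mm. A picture is of the moment at which its call begins: read the wrist's pose just before it. calibration takes no time and is no camera call; for the wrist camera it gives the pose at the moment of the call.
- job_done(): hands the job in, once; it reports no verdict.
The state is a dict: "clock": time; "joints": joint angles; "qd": joint speeds; "tau": joint torques, N m; "tcp_pos": TCP position; "orientation": TCP orientation; "contact_force": force on the tool from outside, world axes, zero at the start; "moment": the same for the moment, N m; "grip_width": finger opening in m.
Only numpy, scipy, OpenCV 4.12 (cv2) and the standard library are available. Lean on these libraries where they do the work, as an engineer would, in place of code of your own. Each camera call takes 0.05 s, during which the arm holds its last target. There are 200 camera calls.

### The job

With the scoop, without touching the beads with the gripper, scoop beads out of the blue bin and tip at least three of them into the steel pot, leaving none anywhere but in the pot or the bin; put the emptied scoop back upright on its black mat. Turn the pot, upright and in its place on the grey plate, so that its orange mark squarely faces the scanner's red window. Leave the clamps, bottle, jar, tin and mallet where they are.

Things in the scene. Friction and masses are not known exactly. Their poses are not given: they have to be found in the camera images.
- bin: fixed blue open bin, 240 (x) x 124 (y) x 50 high, walls 5 thick, inside 230 x 114. Origin: centre of underside, z up. Floor 4 thick, level from the -x wall to x=+68; from there a ramp climbs to the +x wall (45 above the bench at x=+115). The beads start ahead of x=-8 (their edges): the -x end is free for lowering the scoop in.
- bead0: loose pale wooden bead, a ball of diameter 26, 10 g, one of five in the bin; origin at its centre
- bead1: loose brown wooden bead, a ball of diameter 26, 10 g, one of five in the bin; origin at its centre
- bead2: loose pale wooden bead, a ball of diameter 26, 10 g, one of five in the bin; origin at its centre
- bead3: loose brown wooden bead, a ball of diameter 26, 10 g, one of five in the bin; origin at its centre
- bead4: loose pale wooden bead, a ball of diameter 26, 10 g, one of five in the bin; origin at its centre
- mat: fixed black rubber mat, 190 (x) x 140 (y) x 4 high, the scoop's place; origin: centre of the underside
- scoop: loose aluminium scoop, 0.25 kg. Tray 90 (x) x 96 (y), floor 2.5 and walls 3 thick, sides 36 high behind, falling in steps to 9 near the mouth, back wall 36 high, mouth open to +x. Red handle bar over the tray along x, 90 long, 16 wide (y), 22 high, its centre 75 above the underside, on a 30 wide post at the back (x=-43); clear space from 36 to 64 high. Origin: centre of the underside, z up
- scoop_grip (a point): centre of the scoop's red handle bar, 75 above the scoop's underside, axes as the scoop's; pinch across y, 16 wide
- scoop_in (a point): middle of the scoop's tray, 16 above the scoop's origin
- scoop_lip (a point): middle of the scoop's front lower edge (45 ahead of the scoop's origin, at its underside)
- station: fixed grey plate 210 (x from -75 to +135) x 140 (y) x 6 high on which the pot stands; on its +x end a black scanner block 35 x 80 (y), top 68 above the bench, face at x=+100. Origin: on the bench under the pot's proper place
- scanner_eye (a point): centre of the scanner's red window, on the face that looks to the pot (the station's -x); 100 from the station's origin, 45 above the bench
- pot: loose open steel pot, 0.4 kg, on the grey plate: outer radius 60 at the foot, 62 at the rim, wall 4, height 75, floor 5 thick. Orange mark 34 wide, 50 high, on its +x side (65 from the axis); across from it, along -x, a dark wooden bar handle 16 wide (y), 20 high, from 59 to 127 from the axis, centre 58 above the underside. Origin: centre of the underside
- pot_grip (a point): grip point of the pot's handle, 100 from the pot's axis on the far side from the mark, 58 above its underside; pinch across the pot's y, 16 wide
- pot_mark (a point): middle of the orange mark's face, 65 from the pot's axis towards its +x, 50 above its underside
- clamp_a: bystander: loose steel spring clamp with red grips, about 165 long (x) x 90 x 28 high, lying flat near the robot; origin near its middle, on the bench
- clamp_b: bystander: the same kind of clamp, at the right of the bench
- glue: bystander: white glue bottle with an orange cap, radius 32, height 170; origin: centre of its foot
- jar: bystander: amber glass jar with a brass lid, radius 36, height 100; origin: centre of its foot
- mallet: bystander: wooden mallet lying flat at the left of the bench, handle 160 along -x, head 55 x 110 x 50 at x=+50; origin on the bench below the head end of its handle
- tin: bystander: green-labelled tin, radius 40, height 110; origin: centre of its foot
There are look-alikes about, which are no part of the job. Leave any pink look-alike of the scoop alone.

How it is judged:
By the outcome, as a careful person would: the job done as asked, in the order asked, and still so for the second after the job is handed in, with the robot touching nothing.
It also fails if it takes over 72 s, if anything falls off the work surface, if the arm or the gripper's body presses on something with over 40 N, if the wrist force passes 120 N, or if a joint passes its speed limit or range.

## Working session

There is one attempt and no reset: what is moved stays moved. The work goes in short steps, Python scripts to look and compute and a tool call to move; the robot and the scene stay as the last step left them, time stands still between calls to the robot, and variables do not carry over. Pictures are saved under pics/ and viewed, about 8 in all and at most 12, crops included, and the job is handed in when it is done.

Besides the shell and the picture viewer there is one more tool, called after ">>>" as a command line: name --argument value ..., lists and objects as JSON in quotes. carry_out: Moves the arm, as the interface text tells. Its arguments: {"type":"object","properties":{"linear":{"type":"array"},"rotation":{"type":"array"},"fingers":{"type":"number"}},"required":["linear","rotation"]}

```bash
ls; mkdir -p pics
cat > h.py <<'E'
from rig import *
import numpy as np, cv2
from scipy.spatial.transform import Rotation as Ro
def pts(name,im=None):
    c=calibration(name); im,d=get_image(name)
    K=np.array(c["intrinsics"]);R=np.array(c["R"]);t=np.array(c["t"])
    v,u=np.mgrid[:420,:560]
    r=np.stack([(u-K[0,2])/K[0,0],(v-K[1,2])/K[1,1],np.ones_like(u)],-1)
    P=(r*d[...,None]-t)@R
    P[d==0]=np.nan
    return im,d,P
E
python3 - <<'E'
from h import *
s=get_state();print(s)
for n in("scene","side"):
    im,d,P=pts(n);cv2.imwrite(f"pics/{n}0.png",im);np.save(f"{n}0.npy",P);print(n,calibration(n))
E
```

```text
pics
{'clock': 0.0, 'joints': array([-1.17377694e+00,  1.16440317e-01,  1.44228719e+00, -1.80570403e-05,
        1.58398731e+00, -3.78227092e-02]), 'qd': array([ 8.54978138e-04,  1.94581366e-03,  6.40584794e-04, -1.92202580e-03,
        5.74508323e-04,  6.36837579e-05]), 'tau': array([ 3.75732998e-03, -7.21253085e+01, -6.22608733e+01,  7.82153662e-02,
        2.37463979e-02, -9.82068536e-05]), 'tcp_pos': array([ 0.28424576, -0.61199761,  0.21792236]), 'orientation': array([-0.59586375,  0.38070224, -0.38004268,  0.59630509]), 'contact_force': array([ 1.31520424, -0.02756826, -0.21174098]), 'moment': array([-0.04354241, -0.00536857, -0.03146737]), 'grip_width': 0.09312389445072664}
scene {'intrinsics': array([[528.78411828,   0.        , 272.98022351],
       [  0.        , 528.78411828, 210.08990257],
       [  0.        ,   0.        ,   1.        ]]), 'R': array([[ 0.89047599,  0.45488886,  0.01134182],
       [ 0.25303189, -0.47430318, -0.84321489],
       [-0.3781896 ,  0.75373246, -0.53745699]]), 't': array([-0.49429074, -0.05933343,  1.68086771])}
side {'intrinsics': array([[397.50545659,   0.        , 274.14110995],
       [  0.        , 397.50545659, 206.53397631],
       [  0.        ,   0.        ,   1.        ]]), 'R': array([[-0.99530215, -0.09603046,  0.01232032],
       [-0.06286855,  0.54427143, -0.83655015],
       [ 0.0736287 , -0.83339472, -0.54775182]]), 't': array([0.53538584, 0.09493831, 1.14227365])}
```

View pics/scene0.png

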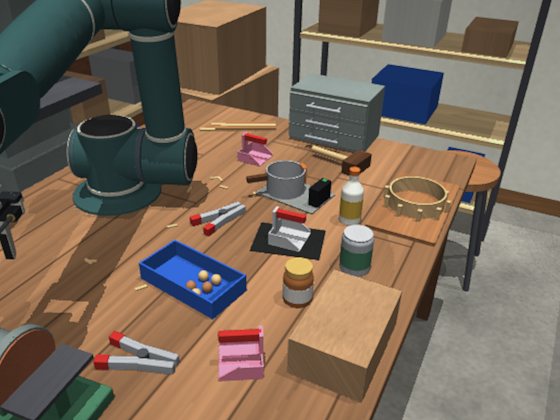

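View pics/side0.png

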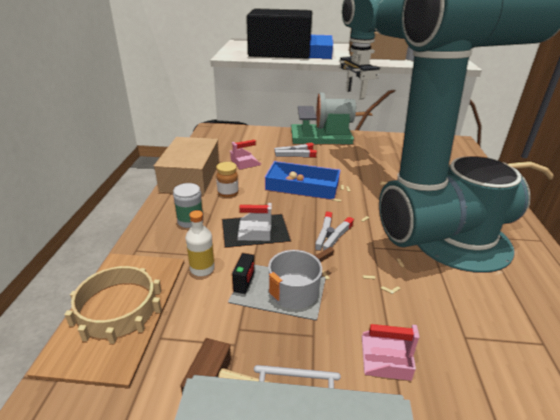

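Scene picture: the aluminium scoop is on the black mat at about (290,232). The blue bin is at (192,278), the pot at (286,180), the scanner at (320,192), and the clamps at (218,216) and (138,355). Things that could be taken for the scoop are the pink copies at scene (255,150) and (240,355). I choose the grey one on the black mat.

```bash
cat > m.py <<'E'
from h import *
def rect(P):
    r=cv2.minAreaRect((P[:,:2]*1000).astype(np.float32)); return np.round(np.array(cv2.boxPoints(r))).astype(int).tolist(),np.round(r[0],1),np.round(r[1],1),round(r[2],1)
for n in("scene","side"):
    P=np.load(f"{n}0.npy");im=cv2.imread(f"pics/{n}0.png");h=cv2.cvtColor(im,cv2.COLOR_BGR2HSV)
    H,S,V=[h[...,i].astype(int) for i in range(3)]
    x,y,z=P[...,0],P[...,1],P[...,2]
    ok=(x>0.2)&(x<1.1)&(abs(y)<0.7)
    def rep(name,m):
        m=m&ok
        k,l,st,ce=cv2.connectedComponentsWithStats(m.astype(np.uint8))
        for i in range(1,k):
            if st[i,4]>25:
                Q=P[l==i]; print(n,name,ce[i].round(),st[i,4],"med",np.round(np.median(Q,0),3),"z",np.nanpercentile(Q[:,2],[2,98]).round(3),*rect(Q))
    rep("bluetop",(H>105)&(H<130)&(S>150)&(z>0.04)&(z<.06))
    rep("red",((H<5)|(H>175))&(S>200)&(z>0.05))
    rep("mat",(V<50)&(z<0.012)&(z>-.003))
    rep("black",(V<60)&(z>0.055)&(z<.08))
    rep("orange",(H>5)&(H<14)&(S>200)&(z>0.02)&(z<.1))
    rep("bead",(H>5)&(H<25)&(S>60)&(z>0.01)&(z<.048)&(x>.3)&(x<.7)&(y<-.15))
    rep("grayplate",(S<60)&(V>60)&(z>0.003)&(z<.012))
    rep("rim",(S<60)&(z>0.076)&(z<.09))
E
python3 m.py
python3 - <<'E'
import cv2
a=cv2.imread('pics/scene0.png')[120:330,120:360]
cv2.imwrite('pics/c0.png',cv2.resize(a,None,fx=2.8,fy=2.8,interpolation=cv2.INTER_CUBIC))
E
```

```text
scene bluetop [193. 273.] 893 med [ 0.479 -0.272  0.046] z [0.04  0.051] [[333, -306], [575, -346], [596, -218], [354, -178]] [ 464.6 -262.3] [129.8 245.7] 80.6
scene red [254. 139.] 57 med [0.268 0.407 0.074] z [0.068 0.084] [[232, 402], [313, 395], [314, 418], [234, 425]] [273.2 410. ] [22.9 81. ] 85.0
scene red [290. 217.] 79 med [0.598 0.014 0.078] z [0.071 0.087] [[557, 4], [638, 2], [639, 21], [557, 23]] [597.9  12.8] [19.  81.2] 88.7
scene red [239. 338.] 149 med [ 0.696 -0.426  0.074] z [0.067 0.083] [[660, -444], [663, -450], [730, -409], [726, -403]] [ 694.7 -426.4] [77.9  7. ] 31.5
scene mat [289. 244.] 1051 med [ 0.629 -0.008  0.002] z [-0.002  0.005] [[486, 61], [524, -82], [704, -33], [666, 110]] [594.9  13.8] [186.6 148.2] 15.1
scene mat [103. 409.] 75 med [ 0.525 -0.645  0.006] z [0.    0.011] [[518, -610], [525, -672], [530, -671], [523, -610]] [ 524.1 -640.7] [ 4.5 61.9] 6.3
scene black [257. 179.] 71 med [0.406 0.183 0.063] z [0.056 0.069] [[377, 165], [387, 155], [434, 200], [424, 210]] [405.6 182.7] [64.8 14.4] 44.1
scene black [319. 186.] 184 med [0.595 0.23  0.
[... 5266 characters left out ...]
188. 202.] 115 med [0.783 0.026 0.083] z [0.076 0.09 ] [[750, 25], [756, -6], [830, 9], [824, 40]] [789.7  16.8] [75.5 31.5] 11.2
side rim [270. 207.] 29 med [0.55  0.028 0.087] z [0.076 0.09 ] [[546, 5], [553, 4], [554, 37], [547, 38]] [549.8  21. ] [32.9  7.2] 87.6
side rim [392. 233.] 66 med [0.223 0.114 0.083] z [0.076 0.09 ] [[200, 144], [243, 40], [255, 45], [213, 150]] [227.7  94.9] [ 13.5 112.7] 22.2
side rim [199. 248.] 76 med [0.699 0.225 0.085] z [0.08 0.09] [[670, 223], [675, 202], [732, 214], [728, 236]] [701.4 218.6] [58.7 21.9] 12.5
side rim [297. 267.] 252 med [0.458 0.25  0.079] z [0.076 0.082] [[378, 267], [454, 170], [549, 244], [472, 342]] [463.1 255.9] [120.2 123.7] 38.2
```

View pics/c0.png

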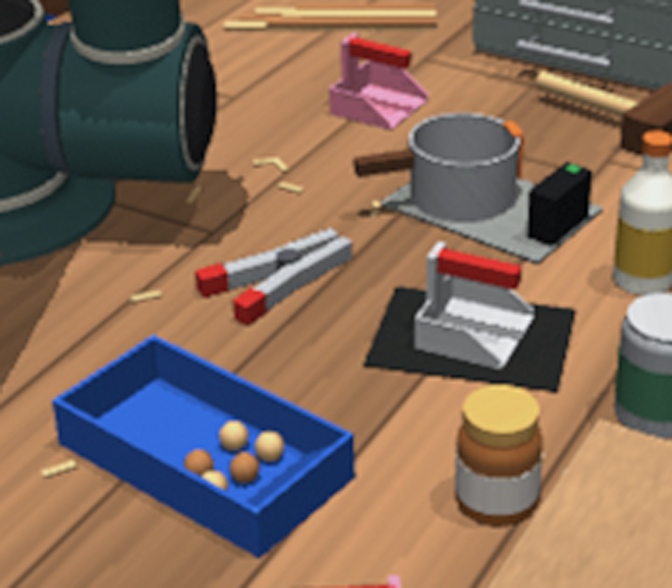

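The crop confirms the grey scoop with the red bar at scene (290,217), mouth towards +x, with the beads in the bin's +x half. Moving over the scoop for a wrist look.

>>> carry_out --linear '[[0.48,0.96,0],[0.48,0.96,0],[0.48,0.96,0],[0.48,0.96,0],[0.48,0.96,0],[0.48,0.96,0],[0.48,0.96,0],[0.48,0.96,0]]' --rotation '[[0,0,-0.25],[0,0,-0.25],[0,0,-0.25],[0,0,-0.25],[0,0,-0.25],[0,0,-0.25],[0,0,-0.25],[0,0,-0.25]]' --fingers -1

```text
clock: 1.1
tcp_pos: [0.4777, -0.2176, 0.2143]
orientation: [-0.552, 0.443, -0.44, 0.553]
contact_force: [1.4, -0.5, 0.1]
grip_width: 0.0931
```

>>> carry_out --linear '[[0.48,0.96,0],[0.48,0.96,0],[0.48,0.96,0],[0.48,0.96,0],[0.48,0.96,0],[0,0,0]]' --rotation '[[0,0,-0.25],[0,0,-0.25],[0,0,-0.25],[0,0,-0.25],[0,0,-0.2],[0,0,0]]'

```text
clock: 1.85
tcp_pos: [0.6004, 0.0344, 0.2126]
orientation: [-0.524, 0.476, -0.472, 0.525]
contact_force: [0.2, -0.6, -0.1]
grip_width: 0.0929
```

```bash
cat > w.py <<'E'
from h import *
import sys
k=sys.argv[1]
s=get_state();R=Ro.from_quat(s["orientation"]).as_matrix()
print("tcp",s["tcp_pos"].round(4),"toolx ang",np.degrees(np.arctan2(R[1,0],R[0,0])).round(2),"y",R[:,1].round(3),"q",np.round(s["joints"],2))
im,d,P=pts("wrist");cv2.imwrite(f"pics/w{k}.png",im);np.save(f"w{k}.npy",P)
h=cv2.cvtColor(im,cv2.COLOR_BGR2HSV);H,S,V=[h[...,i].astype(int) for i in range(3)]
x,y,z=P[...,0],P[...,1],P[...,2]
def rep(name,m,mn=150):
    n,l,st,ce=cv2.connectedComponentsWithStats(m.astype(np.uint8))
    for i in range(1,n):
        if st[i,4]>mn:
            Q=P[l==i]; r=cv2.minAreaRect((Q[:,:2]*1000).astype(np.float32))
            print(name,ce[i].round(),st[i,4],"zmed",np.nanmedian(Q[:,2]).round(4),"rect",np.round(r[0],1),np.round(r[1],1),round(r[2],1))
E
cat > w1.py <<'E'
exec(open("w.py").read())
rep("red",((H<6)|(H>174))&(S>150)&(z>0.05))
rep("redtop",((H<6)|(H>174))&(S>150)&(z>0.086)&(z<.1))
rep("mat",(V<60)&(z<0.012))
rep("bluetop",(H>105)&(H<130)&(S>120)&(z>0.046)&(z<.056))
E
python3 w1.py 1
```

```text
tcp [0.6004 0.0344 0.2126] toolx ang -84.15 y [-0.003  0.005 -1.   ] q [ 0.01 -0.04  1.61  0.01  1.57  1.48]
red [285. 210.] 1364 zmed 0.0885 rect [594.4  23.6] [86.2 14. ] 4.8
redtop [285. 210.] 1356 zmed 0.0885 rect [594.4  23.6] [86.1 14. ] 4.8
mat [275. 148.] 369 zmed 0.0025 rect [648.   39.1] [15.7 43.2] 5.7
mat [232. 182.] 481 zmed 0.0025 rect [594.6  83.7] [80.  16.5] 4.7
mat [268. 262.] 656 zmed 0.0025 rect [516.8  24.4] [41.6 80.5] 13.9
bluetop [522. 240.] 450 zmed 0.0488 rect [ 583.4 -237.2] [33.2 66.3] 22.2
```

View pics/w1.png

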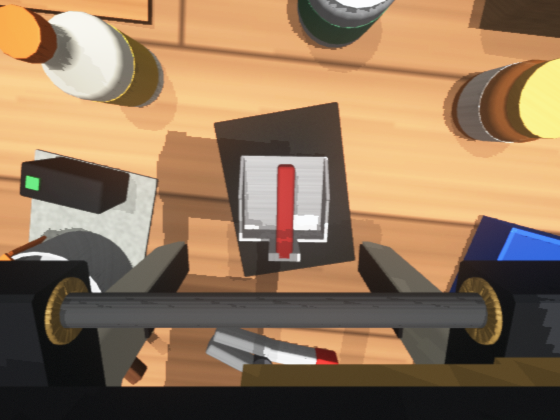

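Wrist view: the scoop bar runs from (285,165) to (285,255), mouth away from the robot, on the black mat. The bar centre measures (594.4, 23.6) mm with yaw 4.8°. Now going down to grasp.

>>> carry_out --linear '[[-0.12,-0.216,-0.3],[0,0,-0.6],[0,0,-0.6],[0,0,-0.6],[0,0,-0.6],[0,0,-0.3],[0,0,0]]' --rotation '[[0,0,-0.18],[0,0,0],[0,0,0],[0,0,0],[0,0,0],[0,0,0],[0,0,0]]'

```text
clock: 2.78
tcp_pos: [0.5874, 0.0107, 0.0539]
orientation: [0.517, -0.485, 0.48, -0.517]
contact_force: [-0.0, 0.2, -0.9]
grip_width: 0.0928
```

>>> carry_out --linear '[[0.1,0.2,0.1],[0.02,0.04,0.02],[0,0,0]]' --rotation '[[0,0,0],[0,0,0],[0,0,0]]'

```text
clock: 3.15
tcp_pos: [0.5951, 0.0232, 0.0634]
orientation: [-0.516, 0.484, -0.481, 0.517]
contact_force: [-0.5, 0.1, -0.2]
grip_width: 0.0934
```

>>> carry_out --linear '[[0,0,-0.05],[0,0,0],[0,0,0],[0,0,0],[0,0,0],[0,0,0],[0,0,0],[0,0,0]]' --rotation '[[0,0,0.1],[0,0,0],[0,0,0],[0,0,0],[0,0,0],[0,0,0],[0,0,0],[0,0,0]]' --fingers 1

```text
clock: 4.15
tcp_pos: [0.5952, 0.0232, 0.0612]
orientation: [-0.519, 0.481, -0.479, 0.52]
contact_force: [-0.4, -0.6, -0.1]
grip_width: 0.0181
```

>>> carry_out --linear '[[0,0,0.4],[0,0,0.8],[0,0,0.8],[0,0,0.6],[-0.4,-0.6,0.1],[-0.6,-0.8,0],[-0.6,-0.8,0],[-0.6,-0.8,0]]' --rotation '[[0,0,0],[0,0,0],[0,0,0],[0,0,0],[0,0,-0.37],[0,0,-0.37],[0,0,-0.37],[0,0,-0.37]]'

```text
clock: 5.15
tcp_pos: [0.4821, -0.1282, 0.2101]
orientation: [0.481, -0.516, 0.517, -0.484]
contact_force: [-0.2, -0.4, -1.1]
grip_width: 0.0157
```

>>> carry_out --linear '[[-0.6,-0.8,0],[-0.5,-0.7,0],[-0.3,-0.5,0],[-0.1,-0.2,0],[0,0,0]]' --rotation '[[0,0,-0.37],[0,0,-0.37],[0,0,-0.37],[0,0,0],[0,0,0]]'

```text
clock: 5.78
tcp_pos: [0.4025, -0.2427, 0.2169]
orientation: [0.449, -0.541, 0.547, -0.454]
contact_force: [-0.1, 0.6, -2.1]
grip_width: 0.0158
```

```bash
cat > w2.py <<'E'
exec(open("w.py").read())
rep("bluetop",(H>105)&(H<130)&(S>120)&(z>0.046)&(z<.056))
rep("bead",(H>5)&(H<25)&(S>60)&(z>0.012)&(z<.048)&(x>.3)&(x<.6)&(y<-.15)&(y>-.35))
E
python3 w2.py 2
```

```text
tcp [ 0.4025 -0.2427  0.2169] toolx ang -100.63 y [ 0.011 -0.002 -1.   ] q [-0.6  -0.35  1.87  0.    1.61  1.16]
bluetop [236.  61.] 460 zmed 0.0481 rect [ 538.  -230.5] [ 81.6 175.9] 45.6
bead [277.  86.] 341 zmed 0.0261 rect [ 513.2 -268.2] [20.8 19.2] 33.9
bead [245.  91.] 232 zmed 0.0237 rect [ 516.6 -233.7] [22.3 22.9] 78.3
bead [308.  93.] 218 zmed 0.0237 rect [ 501.6 -299.2] [21.9 22. ] 80.4
bead [298. 119.] 296 zmed 0.0263 rect [ 476.4 -283.4] [20.2 18.7] 30.2
bead [254. 125.] 158 zmed 0.0234 rect [ 481.1 -236.2] [22.6 21.8] 79.3
```

View pics/w2.png

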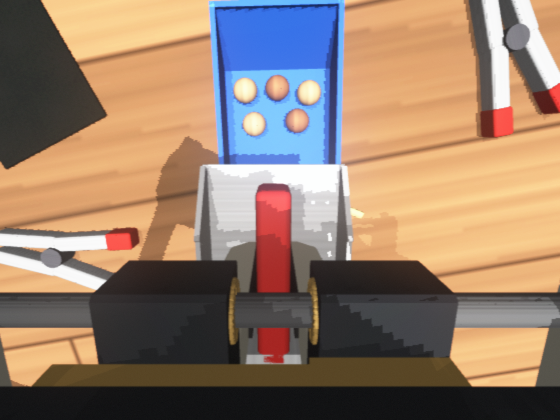

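Wrist view: the bin lies straight ahead with its sides at u≈215 and u≈340. Five beads at (245,91), (277,86), (308,93), (254,125) and (298,119), and the scoop is held level in front. Next, the rim line fit.

Run:
```python
from h import *
P=np.load("w2.npy");im=cv2.imread("pics/w2.png");h=cv2.cvtColor(im,cv2.COLOR_BGR2HSV)
m=(h[...,0]>100)&(h[...,0]<132)&(h[...,1]>120)&(P[...,2]>.046)&(P[...,2]<.054)
m[175:]=0
Q=P[m]
for yaw in (-9,-10,-11):
    a=np.radians(yaw);ex=np.array([np.cos(a),np.sin(a)]);ey=np.array([-ex[1],ex[0]])
    q=(Q[:,:2]-[.464,-.260]);X=q@ex;Y=q@ey
    L=Y>.045;Rr=Y<-.045
    fl=np.polyfit(X[L],Y[L],1);fr=np.polyfit(X[Rr],Y[Rr],1)
    far=X>.1
    print(yaw,"left",np.median(Y[L]).round(4),fl.round(4),L.sum(),"right",np.median(Y[Rr]).round(4),fr.round(4),Rr.sum(),"Yrange",Y.min().round(4),Y.max().round(4),"Xmax",np.percentile(X,[95,100]).round(4))
s=get_state();print(s["clock"])
P=np.load("w2.npy");hs=h
m=((hs[...,0]<6)|(hs[...,0]>174))&(hs[...,1]>150)&(P[...,2]>.2);m[:180]=0
Q=P[m];print("bar z",np.nanpercentile(Q[:,2],[10,50,90]),cv2.minAreaRect((Q[:,:2]*1000).astype(np.float32)))
```

```text
-9 left 0.0581 [-0.0271  0.0591] 888 right -0.0592 [ 0.017  -0.0596] 788 Yrange -0.0622 0.0614 Xmax [0.1203 0.1218]
-10 left 0.0589 [-0.015   0.0593] 901 right -0.0584 [ 0.0282 -0.0595] 775 Yrange -0.0613 0.0627 Xmax [0.1201 0.1214]
-11 left 0.0597 [-0.0042  0.0594] 916 right -0.0575 [ 0.0409 -0.0594] 764 Yrange -0.0618 0.0645 Xmax [0.1201 0.1214]
5.825
bar z [0.24251449 0.24364842 0.24464023] ((401.4100341796875, -242.0631561279297), (16.5644588470459, 86.63511657714844), 80.33519744873047)
```

>>> carry_out --linear '[[0.02,-0.1,0],[0.01,-0.05,0],[0,0,-0.5],[0,0,-0.7],[0,0,-0.5],[0,0,-0.2],[0,0,0],[0,0,0]]' --rotation '[[0,0,0],[0,0,0],[0,0,0],[0,0,0],[0,0,0],[0,0,0],[0,0,0],[0,0,0]]'

```text
clock: 6.82
tcp_pos: [0.4073, -0.2479, 0.1209]
orientation: [0.451, -0.539, 0.546, -0.456]
contact_force: [-0.3, -0.0, -1.8]
grip_width: 0.0161
```

>>> carry_out --linear '[[-0.07,-0.05,0],[0,0,0],[0,0,-0.3],[0,0,-0.3],[0,0,0]]' --rotation '[[0,0,0],[0,0,0],[0,0,0],[0,0,0],[0,0,0]]'

```text
clock: 7.45
tcp_pos: [0.4037, -0.2509, 0.0899]
orientation: [0.451, -0.539, 0.546, -0.456]
contact_force: [-0.7, 0.1, -2.6]
grip_width: 0.016
```

>>> carry_out --linear '[[0,0,-0.3],[0,0,-0.15],[0,0,-0.05],[0,0,0]]' --rotation '[[0.02,0.1,0],[0,0,0],[0,0,0],[0,0,0]]'

```text
clock: 7.95
tcp_pos: [0.4037, -0.2508, 0.0629]
orientation: [0.453, -0.542, 0.543, -0.454]
contact_force: [0.6, 0.7, -1.8]
grip_width: 0.0157
```

>>> carry_out --linear '[[0.15,-0.025,-0.03],[0.24,-0.04,0],[0.24,-0.04,0],[0.24,-0.04,0],[0.24,-0.04,0],[0.24,-0.04,0],[0,0,0]]' --rotation '[[0,0,0],[0,0,0],[0,0,0],[0,0,0],[0,0,0],[0,0,0],[0,0,0]]'

```text
clock: 8.82
tcp_pos: [0.4774, -0.2631, 0.062]
orientation: [0.453, -0.541, 0.544, -0.454]
contact_force: [0.8, 0.5, 0.1]
grip_width: 0.0158
```

```bash
cat > st.py <<'E'
from h import *
s=get_state();R=Ro.from_quat(s["orientation"]).as_matrix()
p=s["tcp_pos"]*1000
# scoop frame: z=-tooly, y=-toolx , x = y x z
sx=-np.cross(R[:,0],-R[:,1]);sz=-R[:,1]
o=p-57.2*sz-1.1*sx;lip=o+45*sx;rear=o-46*sx
a=np.radians(-9.6);ex=np.array([np.cos(a),np.sin(a)]);ey=np.array([-ex[1],ex[0]])
f=lambda v:(round((v[:2]-[464,-260])@ex,1),round((v[:2]-[464,-260])@ey,1),round(v[2],1))
print("t",s["clock"],"yaw",np.degrees(np.arctan2(sx[1],sx[0])).round(1),"pitch up",np.degrees(np.arcsin(sx[2])).round(1),"lip bin",f(lip),"rear bin",f(rear),"F",s["contact_force"].round(1),"q",np.round(s["joints"],2))
print("world o",o.round(1),"lip",lip.round(1))
E
python3 st.py
```

```text
t 8.825 yaw -10.2 pitch up 0.2 lip bin (np.float64(57.9), np.float64(-1.4), np.float64(5.0)) rear bin (np.float64(-33.1), np.float64(-0.4), np.float64(4.7)) F [0.8 0.5 0.1] q [-0.55 -0.08  1.9   0.    1.32  1.2 ]
world o [ 476.5 -263.     4.8] lip [ 520.8 -271.     5. ]
```

>>> carry_out --linear '[[0.2,-0.03,0],[0.06,-0.01,0.06],[0.06,-0.01,0.06],[0.06,-0.01,0.05],[0.06,-0.01,0.05],[0.06,-0.01,0.04],[0.06,-0.01,0.04],[0,0,0]]' --rotation '[[0,0,0],[-0.08,-0.48,0],[-0.08,-0.48,0],[-0.08,-0.48,0],[-0.08,-0.48,0],[-0.08,-0.48,0],[-0.08,-0.48,0],[0,0,0]]'

```text
clock: 9.82
tcp_pos: [0.5073, -0.268, 0.0774]
orientation: [0.379, -0.455, 0.618, -0.518]
contact_force: [-0.1, -0.0, -2.7]
grip_width: 0.0161
```

```bash
python3 st.py
python3 - <<'E'
from h import *
a=get_image("wrist")[0];b=get_image("scene")[0][200:340,110:330]
b=cv2.resize(b,(560,356),interpolation=cv2.INTER_CUBIC);a=cv2.resize(a[0:320],(400,229))
c=np.zeros((590,560,3),np.uint8);c[:356]=b;c[360:589,:400]=a
cv2.imwrite("pics/s3.png",c)
E
```

```text
t 9.825 yaw -10.3 pitch up 17.4 lip bin (np.float64(103.0), np.float64(-1.1), np.float64(35.9)) rear bin (np.float64(16.1), np.float64(-0.1), np.float64(8.7)) F [-0.1 -0.  -2.7] q [-0.6  -0.21  2.01  0.14  1.07  1.1 ]
world o [ 523.1 -270.6   22.4] lip [ 565.4 -278.3   35.9]
```

View pics/s3.png

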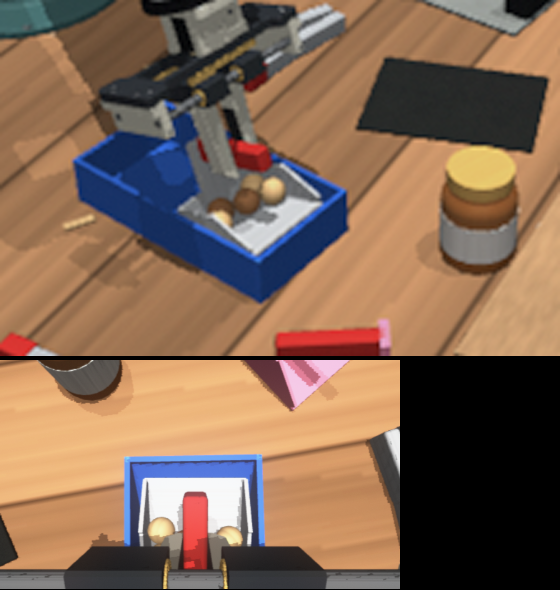

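All five beads appear to be in the scoop: in the scene crop at (220-275,185-215), none left on the bin floor. Lifting with more nose-up and carrying towards the pot.

>>> carry_out --linear '[[0,0,0.3],[0,0,0.5],[0,0,0.6],[0,0,0.6],[0,0,0.5],[0,0,0.2],[0,0.2,0],[0,0.3,0]]' --rotation '[[0,0,0],[0,0,0],[-0.08,-0.5,0],[-0.08,-0.5,0],[-0.08,-0.5,0],[0,0,0],[0,0,0.4],[0,0,0.8]]'

```text
clock: 10.92
tcp_pos: [0.508, -0.2416, 0.2213]
orientation: [0.364, -0.386, 0.613, -0.585]
contact_force: [0.5, -0.6, -2.6]
grip_width: 0.0159
```

>>> carry_out --linear '[[0,0.4,0],[0,0.4,0],[0,0.4,0],[0,0.4,0],[0,0.4,0],[0,0.4,0],[0,0.4,0],[0,0.4,0]]' --rotation '[[0,0,0.95],[0,0,0.95],[0,0,0.95],[0,0,0.95],[0,0,0.95],[0,0,0.95],[0,0,0.95],[0,0,0.95]]'

```text
clock: 11.92
tcp_pos: [0.5059, -0.0716, 0.2121]
orientation: [-0.489, 0.221, -0.331, 0.776]
contact_force: [0.2, 0.1, -2.1]
grip_width: 0.0158
```

```bash
python3 st.py
```

```text
t 11.925 yaw 42.6 pitch up 25.1 lip bin (np.float64(48.2), np.float64(244.0), np.float64(179.0)) rear bin (np.float64(-2.3), np.float64(179.0), np.float64(140.3)) F [ 0.2  0.1 -2.1] q [-0.43 -0.39  1.95  0.42  1.43  0.36]
world o [522.3 -55.  159.9] lip [552.3 -27.4 179. ]
```

>>> carry_out --linear '[[-0.08,0.4,0.03],[-0.08,0.4,0.03],[-0.08,0.4,0.03],[-0.08,0.4,0.03],[-0.08,0.4,0.03],[-0.08,0.3,0],[-0.08,0.15,0],[0,0,0]]' --rotation '[[0,0,0.95],[0,0,0.95],[0,0,0.95],[0,0,0.95],[0,0,0.95],[0,0,0.95],[0,0,0.95],[0,0,0.5]]'

```text
clock: 12.92
tcp_pos: [0.4739, 0.06, 0.2119]
orientation: [-0.537, 0.031, -0.015, 0.843]
contact_force: [0.7, -0.1, -2.8]
grip_width: 0.0158
```

```bash
python3 st.py
python3 - <<'E'
from h import *
im,d,P=pts("wrist");cv2.imwrite("pics/w4.png",im);np.save("w4.npy",P)
b=get_image("side")[0]
c=np.zeros((420,800,3),np.uint8);c[:300,:400]=cv2.resize(im,(400,300));c[:300,400:]=cv2.resize(b[150:360,150:430],(400,300))
cv2.imwrite("pics/s4.png",c[:300])
x,y,z=P[...,0],P[...,1],P[...,2]
m=(z>.078)&(z<.086)&(y>.15)&(x>.36)&(x<.56)&(y<.36)
Q=P[m]*1000;(c0,r)=cv2.minEnclosingCircle(Q[:,:2].astype(np.float32))
A=np.c_[2*Q[:,:2],np.ones(len(Q))];s=np.linalg.lstsq(A,(Q[:,:2]**2).sum(1),rcond=None)[0]
print("rim",len(Q),c0,r,"lsq",s[:2],np.sqrt(s[2]+s[0]**2+s[1]**2),Q.min(0),Q.max(0))
E
```

```text
t 12.925 yaw 85.7 pitch up 24.9 lip bin (np.float64(-51.7), np.float64(380.6), np.float64(178.6)) rear bin (np.float64(-44.2), np.float64(298.4), np.float64(140.2)) F [ 0.7 -0.1 -2.8] q [-0.19 -0.31  1.89  0.43  1.65 -0.11]
world o [473.4  83.2 159.6] lip [476.4 123.9 178.6]
rim 1451 (469.9591064453125, 257.492431640625) 64.71188354492188 lsq [467.54118796 255.58339834] 59.584409365303 [406.49734394 194.14506705  78.0043001 ] [528.68290199 317.72228953  84.77260805]
```

View pics/s4.png

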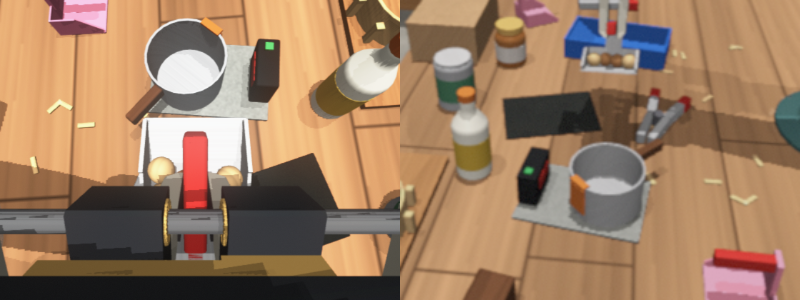

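Wrist view (half-size): pot centre at (188,57), handle to lower left (145,105), scanner at (262,70). Side view shows a row of beads held in the scoop at (610,60). The rim fit puts the pot centre at about (468,256).

>>> carry_out --linear '[[-0.05,0.3,0],[-0.05,0.5,0],[-0.05,0.5,0],[0,0.5,0],[0,0.2,0],[0,0,0]]' --rotation '[[0,0,0.2],[0,0,0.2],[0,0,0.2],[0,0,0],[0,0,0],[0,0,0]]'

```text
clock: 13.78
tcp_pos: [0.4643, 0.1656, 0.2103]
orientation: [-0.537, 0.016, 0.011, 0.843]
contact_force: [-0.5, -0.7, -1.7]
grip_width: 0.0156
```

```bash
python3 st.py
```

```text
t 13.775 yaw 89.0 pitch up 24.9 lip bin (np.float64(-82.7), np.float64(482.5), np.float64(177.0)) rear bin (np.float64(-70.4), np.float64(400.9), np.float64(138.6)) F [-0.5 -0.7 -1.7] q [ 0.03 -0.32  1.9   0.44  1.58  0.03]
world o [462.2 188.7 158. ] lip [462.9 229.5 177. ]
```

>>> carry_out --linear '[[0.01,0.06,-0.13],[0.01,0.06,-0.13],[0.01,0.06,-0.13],[0.01,0.06,-0.13],[0.01,0.06,-0.13],[0.01,0.06,-0.13],[0,0.06,-0.13],[0,0.05,-0.05]]' --rotation '[[-0.5,0,0],[-0.5,0,0],[-0.5,0,0],[-0.5,0,0],[-0.5,0,0],[-0.5,0,0],[-0.5,0,0],[-0.3,0,0]]'

```text
clock: 14.78
tcp_pos: [0.468, 0.1843, 0.1606]
orientation: [-0.692, 0.02, 0.005, 0.722]
contact_force: [-0.3, -0.5, -2.6]
grip_width: 0.0157
```

```bash
python3 st.py
```

```text
t 14.775 yaw 88.7 pitch up 2.4 lip bin (np.float64(-79.0), np.float64(484.2), np.float64(105.3)) rear bin (np.float64(-65.8), np.float64(394.2), np.float64(101.5)) F [-0.3 -0.5 -2.6] q [ 0.29 -0.23  1.87  0.05  1.53  0.31]
world o [465.9 185.6 103.4] lip [466.9 230.6 105.3]
```

>>> carry_out --linear '[[0,0.08,0],[0,0.08,0],[0,0.08,0],[0,0.08,0],[0,0.08,0],[0,0.08,0],[0,0.08,0],[0,0.08,0]]' --rotation '[[-0.5,0,0],[-0.5,0,0],[-0.5,0,0],[-0.6,0,0],[-0.6,0,0],[-0.6,0,0],[-0.6,0,0],[-0.6,0,0]]'

```text
clock: 15.78
tcp_pos: [0.4691, 0.2143, 0.162]
orientation: [0.839, -0.023, 0.002, -0.544]
contact_force: [-0.0, -1.1, -2.7]
grip_width: 0.016
```

```bash
python3 st.py
```

```text
t 15.775 yaw 88.3 pitch up -24.1 lip bin (np.float64(-77.8), np.float64(484.9), np.float64(91.9)) rear bin (np.float64(-66.4), np.float64(402.6), np.float64(129.0)) F [-0.  -1.1 -2.7] q [ 0.57 -0.04  1.74 -0.33  1.7   0.6 ]
world o [466.9 190.  110.3] lip [468.2 231.1  91.9]
```

>>> carry_out --linear '[[0,0.08,0],[0,0.08,0],[0,0.08,0],[0,0.08,0],[0,0.08,0],[0,0.06,0],[0,0,0],[0,0,0]]' --rotation '[[-0.7,0,0],[-0.7,0,0],[-0.7,0,0],[-0.7,0,0],[-0.7,0,0],[-0.5,0,0],[0,0,0],[0,0,0]]'

```text
clock: 16.77
tcp_pos: [0.4705, 0.2371, 0.1625]
orientation: [0.932, -0.024, 0.007, -0.362]
contact_force: [-0.7, 0.0, -1.8]
grip_width: 0.016
```

```bash
python3 st.py;  python3 - <<'E'
from h import *
a=get_image("scene")[0][110:260,200:400];b=get_image("side")[0][200:350,200:400]
cv2.imwrite("pics/s5.png",np.hstack([cv2.resize(a,(400,300)),cv2.resize(b,(400,300))]))
E
```

```text
t 16.775 yaw 87.5 pitch up -47.5 lip bin (np.float64(-75.5), np.float64(478.7), np.float64(91.5)) rear bin (np.float64(-67.9), np.float64(417.8), np.float64(158.6)) F [-0.7  0.  -1.8] q [ 0.72  0.18  1.63 -0.59  1.93  0.73]
world o [468.1 194.3 124.7] lip [469.4 224.6  91.5]
```

View pics/s5.png

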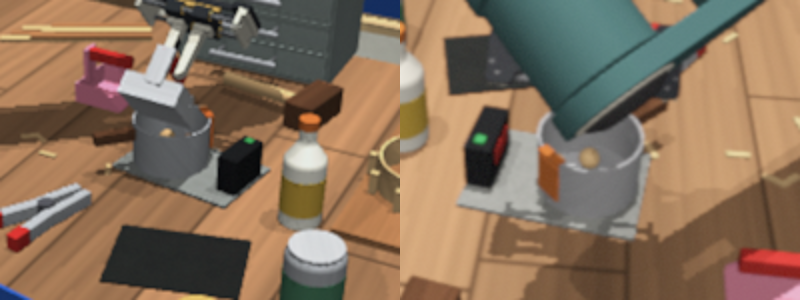

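The tipped scoop is over the pot, with beads visible inside: side crop (590,157), scene crop (165,133). Raising and levelling.

>>> carry_out --linear '[[0,0,0.3],[0,0,0.5],[0,-0.1,0.5],[0,-0.2,0.4],[0,-0.3,0.1],[0,-0.3,0],[0,-0.3,0],[0,-0.3,0]]' --rotation '[[0,0,0],[0,0,0],[0.6,0,0],[0.9,0,0],[0.9,0,0],[0.9,0,0],[0.9,0,0],[0.9,0,0]]'

```text
clock: 17.88
tcp_pos: [0.47, 0.1603, 0.2706]
orientation: [0.804, -0.021, 0.004, -0.594]
contact_force: [-0.2, -0.2, -2.4]
grip_width: 0.016
```

>>> carry_out --linear '[[0.1,-0.3,0],[0.1,-0.3,0],[0.1,-0.3,0],[0.1,-0.2,0],[0.1,-0.2,0],[0.1,-0.2,0],[0.1,-0.1,0],[0.1,-0.1,0]]' --rotation '[[0.9,0,-0.3],[0.7,0,-0.9],[0.5,0,-0.9],[0,0,-0.95],[0,0,-0.95],[0,0,-0.95],[0,0,-0.95],[0,0,-0.95]]'

```text
clock: 18.88
tcp_pos: [0.5088, 0.068, 0.2908]
orientation: [0.682, -0.27, 0.238, -0.637]
contact_force: [-1.2, -0.1, -2.3]
grip_width: 0.0158
```

```bash
python3 st.py;  python3 - <<'E'
from h import *
im,d,P=pts("side");cv2.imwrite("pics/side6.png",im)
h=cv2.cvtColor(im,cv2.COLOR_BGR2HSV);H,S,V=[h[...,i].astype(int) for i in range(3)]
x,y,z=[P[...,i] for i in range(3)]
m=(H>5)&(H<25)&(S>60)&(z>.012)&(z<.07)&(np.hypot(x-.468,y-.256)<.056)
print("bead px in pot",m.sum())
a=get_image("scene")[0]
cv2.imwrite("pics/s6.png",np.hstack([cv2.resize(im[210:330,200:360],(400,300),interpolation=cv2.INTER_CUBIC),cv2.resize(a[130:310,120:360],(400,300))]))
E
```

```text
t 18.875 yaw 47.9 pitch up -4.3 lip bin (np.float64(9.7), np.float64(364.8), np.float64(230.5)) rear bin (np.float64(-39.0), np.float64(288.2), np.float64(237.4)) F [-1.2 -0.1 -2.3] q [ 0.1  -0.2   1.63 -0.04  1.78  0.83]
world o [504.3  64.8 233.9] lip [534.4  98.1 230.5]
bead px in pot 86
```

View pics/s6.png

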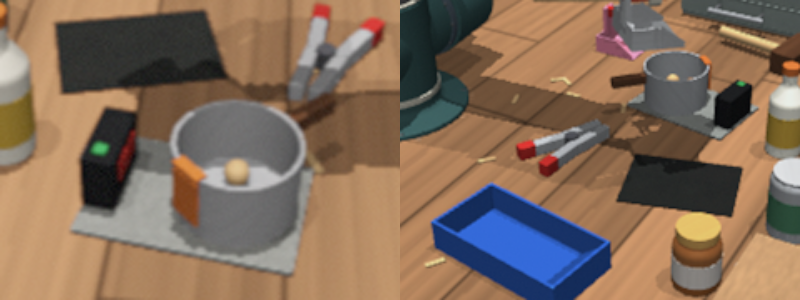

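The bin shows empty and no bead is visible on the bench. One bead is visible in the pot at (237,170); the near wall hides much of the floor, so I'll check with the wrist camera later. Returning the scoop to the mat.

>>> carry_out --linear '[[0.2,-0.1,-0.1],[0.22,-0.11,-0.2],[0.22,-0.11,-0.2],[0.22,-0.11,-0.2],[0.22,-0.11,-0.2],[0.22,-0.11,-0.2],[0.22,-0.11,-0.2],[0.15,-0.1,-0.1]]' --rotation '[[0.56,-0.5,0],[0,0,-0.95],[0,0,-0.95],[0,0,-0.95],[0,0,-0.95],[0,0,-0.95],[0,0,-0.95],[0,0,-0.95]]'

```text
clock: 19.98
tcp_pos: [0.5924, 0.0243, 0.2299]
orientation: [-0.538, 0.454, -0.452, 0.548]
contact_force: [-0.3, 0.3, -1.2]
grip_width: 0.0159
```

```bash
python3 st.py
```

```text
t 19.975 yaw 10.3 pitch up 0.5 lip bin (np.float64(120.8), np.float64(317.5), np.float64(173.1)) rear bin (np.float64(35.2), np.float64(286.4), np.float64(172.2)) F [-0.3  0.3 -1.2] q [-0.01 -0.07  1.61  0.01  1.59  1.38]
world o [591.7  24.8 172.7] lip [636.   32.9 173.1]
```

>>> carry_out --linear '[[0.03,-0.03,0],[0.02,0,-0.4],[0,0,-0.7],[0,0,-0.7],[0,0,-0.6],[0,0,-0.2],[0,0,0]]' --rotation '[[0,0.08,-0.9],[0,0,0],[0,0,0],[0,0,0],[0,0,0],[0,0,0],[0,0,0]]'

```text
clock: 20.85
tcp_pos: [0.5927, 0.0234, 0.096]
orientation: [-0.524, 0.473, -0.469, 0.531]
contact_force: [0.3, 0.7, -1.9]
grip_width: 0.0158
```

```bash
python3 st.py
```

```text
t 20.85 yaw 6.5 pitch up 0.2 lip bin (np.float64(121.8), np.float64(313.7), np.float64(39.0)) rear bin (np.float64(34.4), np.float64(288.5), np.float64(38.7)) F [ 0.3  0.7 -1.9] q [-0.01 -0.    1.77  0.01  1.38  1.45]
world o [591.7  23.9  38.8] lip [636.4  29.   39. ]
```

>>> carry_out --linear '[[0,0,-0.3],[0,0,-0.25],[0,0,-0.1],[0,0,-0.03],[0,0,-0.02],[0,0,0]]' --rotation '[[0,0,0],[0,0,0],[0,0,0],[0,0,0],[0,0,0],[0,0,0]]'

```text
clock: 21.6
tcp_pos: [0.5944, 0.0236, 0.0625]
orientation: [-0.524, 0.471, -0.47, 0.532]
contact_force: [-0.2, -0.4, -0.6]
grip_width: 0.0156
```

>>> carry_out --linear '[[0,0,-0.03],[0,0,-0.02],[0,0,0]]' --rotation '[[0,0,0],[0,0,0],[0,0,0]]'

```text
clock: 21.98
tcp_pos: [0.5954, 0.0239, 0.0621]
orientation: [-0.523, 0.47, -0.471, 0.533]
contact_force: [-1.4, -0.0, 0.3]
grip_width: 0.0154
```

>>> carry_out --linear '[[0,0,0],[0,0,0],[0,0,0],[0,0,0],[0,0,0],[0,0,0],[0,0,0.2],[0,0,0.5]]' --rotation '[[0,0,0],[0,0,0],[0,0,0],[0,0,0],[0,0,0],[0,0,0],[0,0,0],[0,0,0]]' --fingers -1

```text
clock: 22.98
tcp_pos: [0.5946, 0.0238, 0.0965]
orientation: [-0.523, 0.471, -0.47, 0.533]
contact_force: [1.0, -0.9, 1.5]
grip_width: 0.0906
```

>>> carry_out --linear '[[0,0,0.5],[0,0,0.8],[0,0,0.8],[-0.3,0.2,0.6],[-0.6,0.45,0.2],[-0.6,0.45,0],[-0.6,0.45,0],[-0.6,0.45,0]]' --rotation '[[0,0,0],[0,0,0],[0,0,0],[0,0,0.9],[0,0,0.95],[0,0,0.95],[0,0,0.95],[0,0,0.95]]'

```text
clock: 23.98
tcp_pos: [0.4567, 0.125, 0.2547]
orientation: [-0.619, 0.33, -0.331, 0.631]
contact_force: [-0.2, -0.0, 0.2]
grip_width: 0.0932
```

>>> carry_out --linear '[[-0.5,0.4,0],[-0.4,0.3,0],[-0.2,0.2,0],[0,0,0]]' --rotation '[[0,0,0.95],[0,0,0.95],[0,0,0.95],[0,0,0]]'

```text
clock: 24.48
tcp_pos: [0.3979, 0.1722, 0.2586]
orientation: [-0.659, 0.234, -0.236, 0.674]
contact_force: [0.8, -0.1, 0.0]
grip_width: 0.0924
```

```bash
cat > w3.py <<'E'
exec(open("w.py").read())
m=(z>.078)&(z<.087)&(y>.15)&(x>.37)&(x<.57)&(y<.36)&(S<80)
Q=P[m]*1000
for _ in range(3):
    A=np.c_[2*Q[:,:2],np.ones(len(Q))];s=np.linalg.lstsq(A,(Q[:,:2]**2).sum(1),rcond=None)[0]
    r=np.sqrt(s[2]+s[0]**2+s[1]**2);e=abs(np.hypot(*(Q[:,:2]-s[:2]).T)-r);Q=Q[e<4]
print("rim",len(Q),s[:2].round(1),r.round(1))
c0=s[:2]/1000
near=np.hypot(x-c0[0],y-c0[1])
rep("handle",(V<110)&(z>.066)&(z<.082)&(near>.068)&(near<.14))
rep("orange",(H>3)&(H<18)&(S>170)&(z>.03)&(near>.05)&(near<.08),40)
rep("bead",(H>5)&(H<28)&(S>50)&(z>.012)&(z<.07)&(near<.057),30)
rep("plate",(S<60)&(z>.003)&(z<.011)&(near<.16))
rep("scanner",(z>.06)&(z<.072)&(near>.07)&(near<.16)&(x>.5)&(V<90))
E
python3 w3.py 7
```

```text
tcp [0.3979 0.1722 0.2586] toolx ang -38.79 y [ 0.009  0.019 -1.   ] q [ 0.34 -0.44  1.87  0.02  1.7   1.02]
rim 1347 [467.3 255.7] 59.5
handle [383.  29.] 1553 zmed 0.0668 rect [589.5 238.3] [70.9 32.6] 81.9
handle [266. 185.] 758 zmed 0.0724 rect [399.2 186.5] [59.  15.9] 45.3
bead [288.  59.] 431 zmed 0.0318 rect [504.2 279. ] [25.5 24.4] 33.4
bead [263.  60.] 425 zmed 0.0318 rect [482.  296.6] [26.5 24.2] 61.7
bead [307.  78.] 375 zmed 0.0313 rect [509.7 248.8] [24.2 26.7] 70.4
bead [239.  85.] 377 zmed 0.0312 rect [443.1 292.1] [24.5 25.8] 34.9
bead [285. 111.] 357 zmed 0.0321 rect [466.8 235.6] [23.7 22.2] 51.3
plate [344.  61.] 4901 zmed 0.0046 rect [551.1 248. ] [139.6 115.5] 81.6
plate [274. 104.] 4813 zmed 0.0096 rect [467.2 255.2] [110.7 110.4] 30.9
plate [209.  79.] 429 zmed 0.0045 rect [416.1 323.5] [56.4 26.4] 43.6
plate [252. 156.] 328 zmed 0.0046 rect [404.7 225.5] [52.5 19.8] 81.7
scanner [381.  30.] 2385 zmed 0.0665 rect [589.7 239.8] [74.3 33.9] 81.4
```

View pics/w7.png

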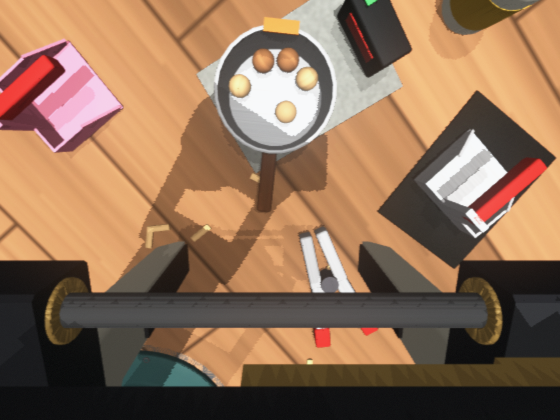

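The wrist view shows all five beads inside the pot, around (240-307, 60-111). The scoop stands upright and empty on its mat at (480,185). Pot centre is (467.3,255.7) and mark direction 45.4°. The scanner faces along -8.5°, so the turn is about -54°. Now to grip the handle.

>>> carry_out --linear '[[0,0.1,0],[0,0.08,-0.4],[0,0.04,-0.7],[0,0,-0.7],[0,0,-0.7],[0,0,-0.5],[0,0,-0.2],[0,0,0]]' --rotation '[[-0.19,0.09,-0.5],[0,0,-0.5],[0,0,0],[0,0,0],[0,0,0],[0,0,0],[0,0,0],[0,0,0]]'

```text
clock: 25.52
tcp_pos: [0.402, 0.1794, 0.0963]
orientation: [-0.651, 0.276, -0.278, 0.651]
contact_force: [0.5, 0.3, 0.6]
grip_width: 0.0932
```

```bash
python3 st.py
```

```text
t 25.525 yaw 43.9 pitch up 0.1 lip bin (np.float64(-108.1), np.float64(458.1), np.float64(39.1)) rear bin (np.float64(-162.3), np.float64(385.0), np.float64(39.0)) F [0.5 0.3 0.6] q [ 0.36 -0.36  2.08 -0.    1.43  1.17]
world o [401.3 178.6  39.1] lip [433.8 209.8  39.1]
```

>>> carry_out --linear '[[-0.08,0.08,-0.2],[-0.02,0.02,-0.4],[0,0,-0.25],[0,0,-0.1],[0,0,0]]' --rotation '[[0,0,0.25],[0,0,0],[0,0,0],[0,0,0],[0,0,0]]'

```text
clock: 26.15
tcp_pos: [0.3981, 0.1855, 0.0499]
orientation: [-0.653, 0.266, -0.27, 0.656]
contact_force: [-0.6, -0.3, 0.5]
grip_width: 0.093
```

>>> carry_out --linear '[[0,0,-0.08],[0,0,0],[0,0,0],[0,0,0],[0,0,0],[0,0,0],[0,0,0],[0,0,0]]' --rotation '[[0,0,0],[0,0,0],[0,0,0],[0,0,0],[0,0,0],[0,0,0],[0,0,0],[0,0,0]]' --fingers 1

```text
clock: 27.15
tcp_pos: [0.3988, 0.1857, 0.0471]
orientation: [-0.653, 0.265, -0.271, 0.656]
contact_force: [0.3, -0.3, -0.3]
grip_width: 0.0177
```

```bash
python3 st.py
python3 - <<'E'
import numpy as np
c=np.array([467.3,255.7]);g=np.array([473.5,258.8]);R=98.6
for k in range(0,17):
    a=np.radians(45.4-53.9*k/16);p=c+(g-c)*k/16-R*np.array([np.cos(a),np.sin(a)])
    print(k,p.round(1),np.degrees(a).round(1))
E
```

```text
t 27.15 yaw 45.4 pitch up 0.4 lip bin (np.float64(-113.0), np.float64(464.7), np.float64(-9.8)) rear bin (np.float64(-165.1), np.float64(390.2), np.float64(-10.5)) F [ 0.3 -0.3 -0.3] q [ 0.38 -0.33  2.13 -0.    1.33  1.16]
world o [398.5 185.  -10.1] lip [430.1 217.1  -9.8]
0 [398.1 185.5] 45.4
1 [394.4 189.9] 42.0
2 [391.1 194.5] 38.7
3 [388.  199.3] 35.3
4 [385.2 204.3] 31.9
5 [382.6 209.5] 28.6
6 [380.4 214.9] 25.2
7 [378.5 220.4] 21.8
8 [376.9 226. ] 18.4
9 [375.6 231.8] 15.1
10 [374.6 237.6] 11.7
11 [374.  243.5] 8.3
12 [373.7 249.5] 5.0
13 [373.8 255.5] 1.6
14 [374.2 261.4] -1.8
15 [374.9 267.4] -5.1
16 [376.  273.4] -8.5
```

>>> carry_out --linear '[[-0.07,0.09,0],[-0.07,0.09,0],[-0.06,0.1,0],[-0.06,0.1,0],[-0.05,0.1,0],[-0.04,0.11,0],[-0.04,0.11,0],[0,0,0]]' --rotation '[[0,0,-0.59],[0,0,-0.59],[0,0,-0.59],[0,0,-0.59],[0,0,-0.59],[0,0,-0.59],[0,0,-0.59],[0,0,0]]'

```text
clock: 28.15
tcp_pos: [0.3781, 0.2217, 0.0471]
orientation: [-0.582, 0.398, -0.403, 0.584]
contact_force: [-0.2, 0.0, 0.6]
grip_width: 0.0158
```

```bash
python3 st.py
```

```text
t 28.15 yaw 21.1 pitch up 0.3 lip bin (np.float64(-126.8), np.float64(483.0), np.float64(-9.8)) rear bin (np.float64(-205.1), np.float64(436.6), np.float64(-10.4)) F [-0.2  0.   0.6] q [ 0.48 -0.33  2.13 -0.01  1.33  1.68]
world o [377.5 221.2 -10.1] lip [419.5 237.4  -9.8]
```

>>> carry_out --linear '[[-0.03,0.12,0],[-0.03,0.13,0],[-0.02,0.13,0],[-0.01,0.13,0],[0,0.13,0],[0.01,0.13,0],[0.02,0.13,0],[0.02,0.12,0]]' --rotation '[[0,0,-0.65],[0,0,-0.65],[0,0,-0.65],[0,0,-0.65],[0,0,-0.65],[0,0,-0.65],[0,0,-0.65],[0,0,-0.6]]'

```text
clock: 29.15
tcp_pos: [0.3765, 0.2725, 0.0471]
orientation: [0.461, -0.534, 0.539, -0.461]
contact_force: [-0.5, 0.0, 1.1]
grip_width: 0.0159
```

>>> carry_out --linear '[[0,0,0]]' --rotation '[[0,0,0]]'

```text
clock: 29.28
tcp_pos: [0.3765, 0.2726, 0.0471]
orientation: [0.462, -0.533, 0.538, -0.461]
contact_force: [-0.2, 1.1, -0.2]
grip_width: 0.016
```

```bash
python3 st.py
cat > pl.py <<'E'
from h import *
im,d,P=pts("side");h=cv2.cvtColor(im,cv2.COLOR_BGR2HSV);S,V=h[...,1],h[...,2];x,y,z=[P[...,i] for i in range(3)]
m=((S<60)&(V>60)&(z>.002)&(z<.0095)&(x>.37)&(x<.65)&(y>.14)&(y<.37)).astype(np.uint8)
n,l,st,ce=cv2.connectedComponentsWithStats(m);i=1+st[1:,4].argmax();r=cv2.minAreaRect((P[l==i][:,:2]*1000).astype(np.float32));print("plate",r)
m=(z>.077)&(z<.085)&(S<80)&(np.hypot(x-.47,y-.256)<.08);Q=P[m]*1000
A=np.c_[2*Q[:,:2],np.ones(len(Q))];s=np.linalg.lstsq(A,(Q[:,:2]**2).sum(1),rcond=None)[0];print("rim side",len(Q),s[:2],np.sqrt(s[2]+s[0]**2+s[1]**2))
E
python3 pl.py
```

```text
t 29.275 yaw -8.5 pitch up 0.3 lip bin (np.float64(-130.9), np.float64(511.2), np.float64(-9.9)) rear bin (np.float64(-221.8), np.float64(509.4), np.float64(-10.4)) F [-0.2  1.1 -0.2] q [ 0.58 -0.26  2.08 -0.01  1.32  2.3 ]
world o [375.7 272.5 -10.1] lip [420.2 265.8  -9.9]
plate ((502.4244689941406, 258.95684814453125), (143.63616943359375, 208.76092529296875), 80.51899719238281)
rim side 207 [472.16935829 260.14469047] 59.515801752663315
```

>>> carry_out --linear '[[0,0,0],[0,0,0],[0,0,0],[0,0,0],[0,0,0],[0,0,0],[0,0,0.2],[0,0,0.4]]' --rotation '[[0,0,0],[0,0,0],[0,0,0],[0,0,0],[0,0,0],[0,0,0],[0,0,0],[0,0,0]]' --fingers -1

```text
clock: 30.32
tcp_pos: [0.376, 0.2712, 0.0772]
orientation: [0.463, -0.532, 0.538, -0.462]
contact_force: [0.4, 0.1, -0.1]
grip_width: 0.0905
```

>>> carry_out --linear '[[0,0,0.6],[0,0,0.8],[0,0,0.8],[0,0,0.8],[0,0,0.4],[0,0,0],[0,0,0]]' --rotation '[[0,0,0],[0,0,0],[0,0,0],[0,0,0],[0,0,0],[0,0,0],[0,0,0]]'

```text
clock: 31.2
tcp_pos: [0.3752, 0.2708, 0.2555]
orientation: [0.463, -0.532, 0.538, -0.462]
contact_force: [-0.6, 0.3, -0.3]
grip_width: 0.0929
```

```bash
sed -i 's/(V<90))/(V<90))\nQ=P[(z>.003)\&(z<.0095)\&(S<60)\&(near>.066)\&(near<.2)\&(x>.37)\&(V>60)];print("plate all",cv2.minAreaRect((Q[:,:2]*1000).astype(np.float32)),cv2.boxPoints(cv2.minAreaRect((Q[:,:2]*1000).astype(np.float32))).round().tolist())/' w3.py; python3 w3.py 8; python3 pl.py
```

```text
tcp [0.3752 0.2708 0.2555] toolx ang -98.29 y [ 0.005 -0.006 -1.   ] q [ 0.58 -0.36  1.82 -0.01  1.69  2.29]
rim 1386 [473.7 258.1] 59.5
handle [271. 191.] 776 zmed 0.0723 rect [377.6 271.5] [15.6 57.9] 81.3
bead [279.  63.] 437 zmed 0.032 rect [514.5 242.9] [24.  25.6] 74.8
bead [254.  67.] 431 zmed 0.0319 rect [514.8 271.3] [24.1 26.5] 87.2
bead [300.  80.] 394 zmed 0.0317 rect [493.1 221.1] [25.2 24.8] 89.8
bead [233.  95.] 383 zmed 0.0317 rect [487.7 299.5] [25.6 23.9] 79.6
bead [282. 115.] 364 zmed 0.0324 rect [457.3 247. ] [23.2 23.5] 81.3
plate [269.  25.] 4040 zmed 0.0047 rect [547.1 248.3] [139.5  77.6] 81.9
plate [271. 109.] 4840 zmed 0.0096 rect [473.3 257.3] [111.1 110.6] 69.6
plate [230. 153.] 791 zmed 0.0046 rect [432.9 304.7] [61.2 51.6] 81.7
plate [309. 154.] 722 zmed 0.0046 rect [418.5 226.1] [57.9 45.7] 81.7
plate all ((483.2685852050781, 203.11460876464844), (247.64852905273438, 190.87841796875), 81.64460754394531) [[371.0, 94.0], [560.0, 67.0], [596.0, 312.0], [407.0, 339.0]]
plate ((502.8202209472656, 257.4016418457031), (141.58023071289062, 208.8350067138672), 81.25402069091797)
rim side 243 [472.31176824 260.21512355] 59.47352957785528
```

View pics/w8.png

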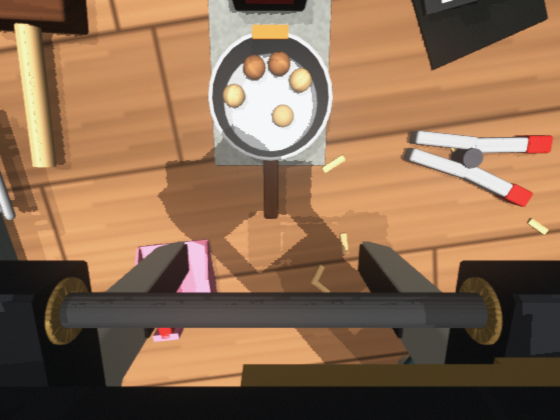

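The wrist view shows the pot squared to the scanner: mark at (270,31) below the scanner's window, handle straight opposite at (271,190), and all five beads inside. Handing in.

```bash
python3 -c "
from rig import *
print(job_done())"
```

```text
the job is handed in; nothing more can be done
None
```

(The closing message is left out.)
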